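Load the mould slices from the drying rack into the mould bed

ROBOT

A 6-joint arm with a two-finger parallel gripper is mounted at the origin on the work surface. World frame = base frame: x ahead of the robot, y to its left, z up, the work surface at z = 0. Lengths are in m, angles in rad, forces in N, time in s.
With the tool pointing down it reaches from about 0.35 to 1 m from the base axis. Payload 7.1 kg.
Tool frame: the origin (TCP) lies midway between the tips of the shut fingers; the grasp point (between the pads) lies 19 mm behind it (manip.tcp_to_grasp is the distance from the TCP to the grasp point, in m); z points along the fingers, y is the line along which they close (so a half turn about z gives the same grasp; the last joint's range is limited). The gripper opens to 85 mm and grips with 20 to 120 N. Pads are 22 mm wide; open, the fingers measure 114 mm over their backs; the gripper's body (76 mm by 85 mm) begins 54 mm behind the grasp point. The pads swing forward as they close: fully open they stand 13 mm farther back than shut.
Start: joints at [1.252, 0.423, 1.63, -0, 1.089, -0.019], TCP at [0.185, 0.597, 0.206] pointing down, gripper open.
Joint ranges: [-3, 3], [-0.9, 2.11], [0.09, 2.58], [-1.31, 4.45], [0.11, 2.69], [-2.54, 2.54]. Speed limits (rad/s): [2.39, 2.39, 3.01, 3.14, 3.14, 3.14].

INTERFACE

Orientations are given as a unit quaternion [x, y, z, w].
In Python, from bench import manip gives the robot as it stands.
- The arm moves only by the shell command python3 -m jog 'ROWS' [OPENING] [FORCE]. ROWS is JSON, a list of rows, each an object with "xyz": the shift along the world's x, y, z in m, a list of three; "turn": the turn, a rotation vector about the world's x, y, z in degrees, a list of three. In form: [{"xyz": [dx, dy, dz], "turn": [ax, ay, az]}, ...]. A call has 1 to 5 rows; each row is the pose to reach, as a shift and turn from the pose commanded when the call began; what a row does not reach only later rows make up. A row lasts 1/8 s, in which the tool goes at most 62.5 mm and 10.7 degrees, less where a joint would pass 70% of its speed; a pose out of reach is approached as far as the arm can. A call with a gripper value outside its range is refused whole. OPENING is the closure, from 0 (fully open) to 1 (shut), set as the call begins (- or left out, the last holds). The fingers move at their own pace and stop on an object; FORCE is the grip in N (left out, the last holds). Time passes only in rows, so rows that repeat a pose let the fingers close. It gives the time, the measured TCP pose, the force, the opening and the grip force at its end, in the units of the state.
- manip.sense(): the state, without advancing time (a new reading comes with each control period).
- manip.camera(name): name is "side" or "top"; returns the picture (400x640x3 uint8, blue, green, red); there is no depth.
- manip.camera_info(name): a dict with "camera_matrix" (3x3 intrinsics, pixels), "R" (3x3) and "t" (3): a world point X has camera coordinates R X + t. Camera axes: x right, y down, z forward; pixel columns grow to the right and rows downward; lengths in m; the calibration is good to about 2 mm. A picture is of the moment at which its call begins. camera_info takes no time and is no camera call.
- manip.job_done(): hands the job in; it is judged then, once.
The state is a dict: "time_s": time; "qpos": joint angles; "dq": joint speeds; "effort": joint torques, N m; "tool_pos": TCP position; "orientation": TCP orientation; "force": force on the tool from outside, world axes, zero at the start; "wrist_torque": the same for the moment, N m; "width": opening from 0.0 (shut) to 1.0 (fully open); "grip_force": force on a finger pad.
Only numpy, scipy, OpenCV 4.12 (cv2) and the standard library are available. Lean on these libraries where they do the work, as an engineer would, in place of code of your own. Each camera call takes 0.05 s, during which the arm holds its last target. There are 200 camera calls.

TASK

Move the four wooden mould slices from the drying rack into the four pockets of the mould bed, keeping their order counted from the red ends: the slice nearest the rack's red end goes into the pocket next to the bed's red stop, the next slice into the next pocket, and so on. Set each one flat on the floor of its pocket, hollow side up, let go of it, and never tip a slice over.

Things in the scene. Friction and masses are not known exactly. Their poses are not given: they have to be found in the camera images.
- slice_blue: Upright wooden block 100 (x) x 30 (y) x 70 mm high, 0.1-0.2 kg. A charred round hollow in its top, 65 mm wide along x and 22 deep, leaves a web 48 high and 30 thick at mid-length: grip it there across y, between the two horns. Horn tops and end patches blue. Starts on the saddle of its colour, within 8 mm and 4 degrees. Origin: centre of underside; z up. A half turn about z makes no difference.
- slice_yellow: Upright wooden block 100 (x) x 30 (y) x 70 mm high, 0.1-0.2 kg. A charred round hollow in its top, 65 mm wide along x and 22 deep, leaves a web 48 high and 30 thick at mid-length: grip it there across y, between the two horns. Horn tops and end patches yellow. Starts on the saddle of its colour, within 8 mm and 4 degrees. Origin: centre of underside; z up. A half turn about z makes no difference.
- slice_green: Upright wooden block 100 (x) x 30 (y) x 70 mm high, 0.1-0.2 kg. A charred round hollow in its top, 65 mm wide along x and 22 deep, leaves a web 48 high and 30 thick at mid-length: grip it there across y, between the two horns. Horn tops and end patches green. Starts on the saddle of its colour, within 8 mm and 4 degrees. Origin: centre of underside; z up. A half turn about z makes no difference.
- slice_white: Upright wooden block 100 (x) x 30 (y) x 70 mm high, 0.1-0.2 kg. A charred round hollow in its top, 65 mm wide along x and 22 deep, leaves a web 48 high and 30 thick at mid-length: grip it there across y, between the two horns. Horn tops and end patches white. Starts on the saddle of its colour, within 8 mm and 4 degrees. Origin: centre of underside; z up. A half turn about z makes no difference.
- saddle_blue: Blue saddle: fixed painted plate 120 x 52 x 4 mm on the drying rack, top 20 mm above the table; marks where the slice of its colour stood at the start. Origin: centre of its underside. The y axes of all four saddles point along the row TOWARDS the rack's red end; they are 66 mm apart, in varying order.
- saddle_yellow: Yellow saddle: fixed painted plate 120 x 52 x 4 mm on the drying rack, top 20 mm above the table; marks where the slice of its colour stood at the start. Origin: centre of its underside. The y axes of all four saddles point along the row TOWARDS the rack's red end; they are 66 mm apart, in varying order.
- saddle_green: Green saddle: fixed painted plate 120 x 52 x 4 mm on the drying rack, top 20 mm above the table; marks where the slice of its colour stood at the start. Origin: centre of its underside. The y axes of all four saddles point along the row TOWARDS the rack's red end; they are 66 mm apart, in varying order.
- saddle_white: White saddle: fixed painted plate 120 x 52 x 4 mm on the drying rack, top 20 mm above the table; marks where the slice of its colour stood at the start. Origin: centre of its underside. The y axes of all four saddles point along the row TOWARDS the rack's red end; they are 66 mm apart, in varying order.
- mould_bed: Fixed dark wooden base 144 (x) x 286 mm (y) with four pockets in a row, centred at x = 0, y = -99, -33, 33, 99 mm. Each is 120 (x) x 50 (y), floor 16 mm above the table, between pale ribs 8 mm high. A slice's thickness goes along the bed's y (10 mm play each way). Origin: centre of underside, on the table. Bed and rack lie side by side, either one left, each turned up to 15 degrees.
- red_stop: Red end stop of the bed: a fixed block 100 x 18 x 36 mm on the table just beyond one end of the bed, at y = +154 or -154 mm of the bed (it varies); a like block of plain wood stands at the other end. It marks the pocket to count from. Origin: centre of its underside.

How it is judged:
At the end, for the whole second after the job is handed in: Each slice stands flat in its right pocket (1st to 4th from the red stop, as its saddle is from the rack's red end): within 12.5 mm of the pocket's centre (55, 121, 187 or 253 mm from the red stop), underside within 4 mm of the floor's height, tilt under 0.06 rad, released and at rest (((y of each of saddle_yellow, saddle_green, saddle_white in the frame of saddle_blue below 0.033 m and horizontal distance between slice_blue and red_stop between 0.0425 and 0.0675 m) or (y of each of saddle_yellow, saddle_green, saddle_white in the frame of saddle_blue below 0.099 m and y of any of saddle_yellow, saddle_green, saddle_white in the frame of saddle_blue above 0.033 m and horizontal distance between slice_blue and red_stop between 0.1085 and 0.1335 m) or (y of each of saddle_yellow, saddle_green, saddle_white in the frame of saddle_blue below 0.165 m and y of any of saddle_yellow, saddle_green, saddle_white in the frame of saddle_blue above 0.099 m and horizontal distance between slice_blue and red_stop between 0.1745 and 0.1995 m) or (y of each of saddle_yellow, saddle_green, saddle_white in the frame of saddle_blue below 0.231 m and y of any of saddle_yellow, saddle_green, saddle_white in the frame of saddle_blue above 0.165 m and horizontal distance between slice_blue and red_stop between 0.2405 and 0.2655 m)) and x of slice_blue in the frame of mould_bed between -0.0125 and 0.0125 m and z of slice_blue in the frame of mould_bed between 0.012 and 0.02 m and angle between each of slice_blue, slice_yellow, slice_green, slice_white's own z axis and vertical below 0.06 rad and linear speed of each of slice_blue, slice_yellow, slice_green, slice_white below 0.02 m/s and angular speed of each of slice_blue, slice_yellow, slice_green, slice_white below 0.1 rad/s and contact force between each of slice_blue, slice_yellow, slice_green, slice_white and the fingers below 0.1 N and ((y of each of saddle_blue, saddle_green, saddle_white in the frame of saddle_yellow below 0.033 m and horizontal distance between slice_yellow and red_stop between 0.0425 and 0.0675 m) or (y of each of saddle_blue, saddle_green, saddle_white in the frame of saddle_yellow below 0.099 m and y of any of saddle_blue, saddle_green, saddle_white in the frame of saddle_yellow above 0.033 m and horizontal distance between slice_yellow and red_stop between 0.1085 and 0.1335 m) or (y of each of saddle_blue, saddle_green, saddle_white in the frame of saddle_yellow below 0.165 m and y of any of saddle_blue, saddle_green, saddle_white in the frame of saddle_yellow above 0.099 m and horizontal distance between slice_yellow and red_stop between 0.1745 and 0.1995 m) or (y of each of saddle_blue, saddle_green, saddle_white in the frame of saddle_yellow below 0.231 m and y of any of saddle_blue, saddle_green, saddle_white in the frame of saddle_yellow above 0.165 m and horizontal distance between slice_yellow and red_stop between 0.2405 and 0.2655 m)) and x of slice_yellow in the frame of mould_bed between -0.0125 and 0.0125 m and z of slice_yellow in the frame of mould_bed between 0.012 and 0.02 m and ((y of each of saddle_blue, saddle_yellow, saddle_white in the frame of saddle_green below 0.033 m and horizontal distance between slice_green and red_stop between 0.0425 and 0.0675 m) or (y of each of saddle_blue, saddle_yellow, saddle_white in the frame of saddle_green below 0.099 m and y of any of saddle_blue, saddle_yellow, saddle_white in the frame of saddle_green above 0.033 m and horizontal distance between slice_green and red_stop between 0.1085 and 0.1335 m) or (y of each of saddle_blue, saddle_yellow, saddle_white in the frame of saddle_green below 0.165 m and y of any of saddle_blue, saddle_yellow, saddle_white in the frame of saddle_green above 0.099 m and horizontal distance between slice_green and red_stop between 0.1745 and 0.1995 m) or (y of each of saddle_blue, saddle_yellow, saddle_white in the frame of saddle_green below 0.231 m and y of any of saddle_blue, saddle_yellow, saddle_white in the frame of saddle_green above 0.165 m and horizontal distance between slice_green and red_stop between 0.2405 and 0.2655 m)) and x of slice_green in the frame of mould_bed between -0.0125 and 0.0125 m and z of slice_green in the frame of mould_bed between 0.012 and 0.02 m and ((y of each of saddle_blue, saddle_yellow, saddle_green in the frame of saddle_white below 0.033 m and horizontal distance between slice_white and red_stop between 0.0425 and 0.0675 m) or (y of each of saddle_blue, saddle_yellow, saddle_green in the frame of saddle_white below 0.099 m and y of any of saddle_blue, saddle_yellow, saddle_green in the frame of saddle_white above 0.033 m and horizontal distance between slice_white and red_stop between 0.1085 and 0.1335 m) or (y of each of saddle_blue, saddle_yellow, saddle_green in the frame of saddle_white below 0.165 m and y of any of saddle_blue, saddle_yellow, saddle_green in the frame of saddle_white above 0.099 m and horizontal distance between slice_white and red_stop between 0.1745 and 0.1995 m) or (y of each of saddle_blue, saddle_yellow, saddle_green in the frame of saddle_white below 0.231 m and y of any of saddle_blue, saddle_yellow, saddle_green in the frame of saddle_white above 0.165 m and horizontal distance between slice_white and red_stop between 0.2405 and 0.2655 m)) and x of slice_white in the frame of mould_bed between -0.0125 and 0.0125 m and z of slice_white in the frame of mould_bed between 0.012 and 0.02 m); the robot touches nothing.
It fails at once if a slice is tipped by more than 0.7 rad (40 degrees) (angle between any of slice_blue, slice_yellow, slice_green, slice_white's own z axis and vertical above 0.7 rad).
It also fails if it takes over 99 s, if anything falls off the work surface, if the arm or the gripper's body presses on something with over 40 N, if the wrist force passes 120 N, or if a joint passes its speed limit or range.

## Working session

There is one attempt and no reset: what is moved stays moved. The work goes in short steps, Python scripts to look and compute and a shell command to move; the robot and the scene stay as the last step left them, time stands still between calls to the robot, and variables do not carry over. Pictures are saved under pics/ and viewed, at most 14 in all, crops included, and the job is handed in when it is done.

```bash
mkdir -p pics; ls
python3 - <<'E'
from bench import manip
import cv2
for n in("top","side"):
    cv2.imwrite(f"pics/{n}0.png",manip.camera(n)); i=manip.camera_info(n); print(n,i)
print(manip.sense(),manip.tcp_to_grasp)
E
```

```text
pics
top {'camera_matrix': array([[385.50785444,   0.        , 325.77414174],
       [  0.        , 385.50785444, 202.24937059],
       [  0.        ,   0.        ,   1.        ]]), 'R': array([[-0.02551738, -0.9996534 , -0.00647584],
       [-0.98198547,  0.02627856, -0.18712021],
       [ 0.18722553,  0.00158436, -0.98231568]]), 't': array([0.01737328, 0.52269136, 0.85875421])}
side {'camera_matrix': array([[375.61629965,   0.        , 320.18877914],
       [  0.        , 375.61629965, 200.29632208],
       [  0.        ,   0.        ,   1.        ]]), 'R': array([[-0.94188114, -0.33531923,  0.02051655],
       [-0.22930612,  0.59706572, -0.76872052],
       [ 0.24551705, -0.72874793, -0.63925569]]), 't': array([0.51330227, 0.16817298, 0.86034501])}
{'time_s': 0.1, 'qpos': array([ 1.25198292e+00,  4.23761961e-01,  1.63057545e+00,  4.73449967e-06,
        1.08861595e+00, -1.89925865e-02]), 'dq': array([ 0.00067115, -0.00221265, -0.00168825,  0.00051191,  0.00048106,
        0.00191448]), 'effort': array([ 7.98262990e-04, -5.58426046e+01, -2.82445318e+01, -3.02498336e-05,
        3.00278887e-03,  2.44201118e-05]), 'tool_pos': array([0.18440276, 0.59664278, 0.20553997]), 'orientation': array([ 1.49350600e-01,  9.88784069e-01, -6.70315675e-04, -1.16434263e-04]), 'force': array([-0.72581812,  0.17928948, -0.49939202]), 'wrist_torque': array([ 0.00207885, -0.04054474, -0.0190664 ]), 'grip_force': 0.0, 'width': 1.0007459363259958} 0.0187
```

View pics/top0.png

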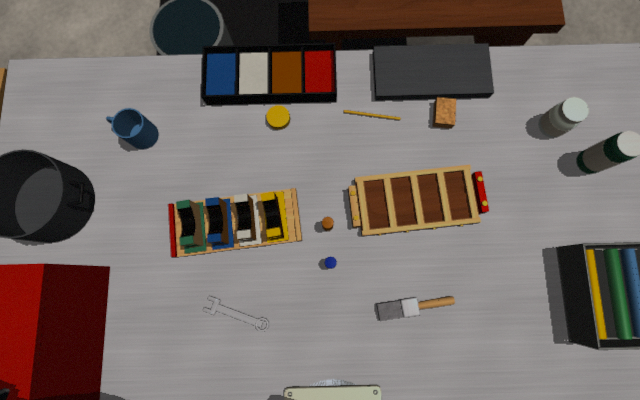

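View pics/side0.png

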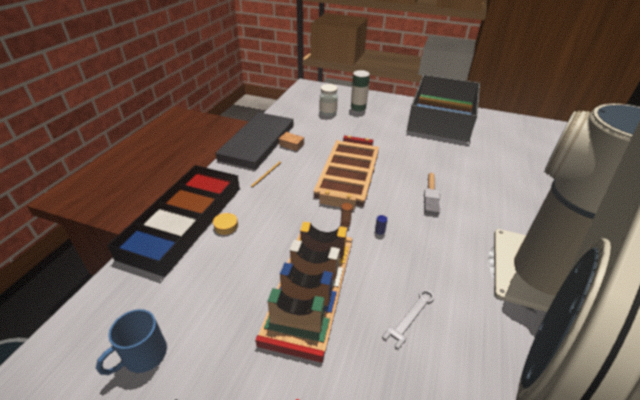

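The top view shows the rack at (170–300, 188–256), red end left, order from red: green, blue, white, yellow. The bed is at (350–488, 165–235), red stop at right (482,192). Enlarging both.

Run:
```python
import cv2
i=cv2.imread("pics/top0.png")
for n,(x,y) in dict(rack=(160,180),bed=(345,155)).items():
    c=cv2.resize(i[y:y+90,x:x+150],None,fx=5,fy=5,interpolation=cv2.INTER_CUBIC)
    c=cv2.convertScaleAbs(c,alpha=1.5,beta=10)
    for k in range(0,150,10): cv2.putText(c,str(x+k),(k*5,8),0,.3,(255,0,255)); cv2.line(c,(k*5,10),(k*5,14),(255,0,255))
    for k in range(0,90,10): cv2.putText(c,str(y+k),(0,k*5+4),0,.3,(255,0,255))
    cv2.imwrite(f"pics/{n}.png",c)
```

```text
(no output)
```

View pics/rack.png

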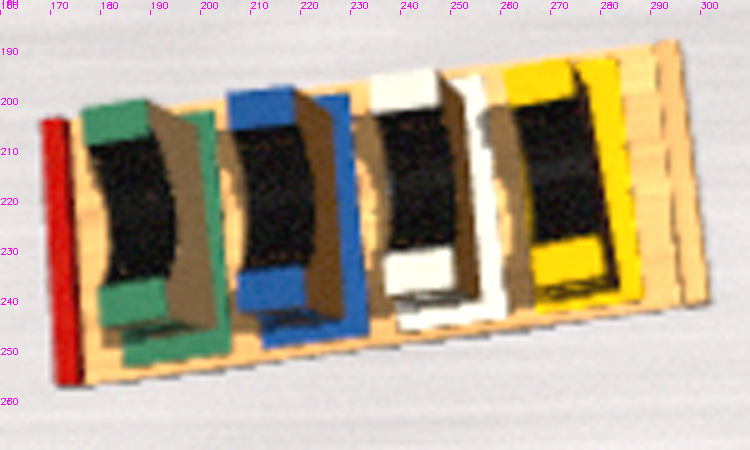

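View pics/bed.png

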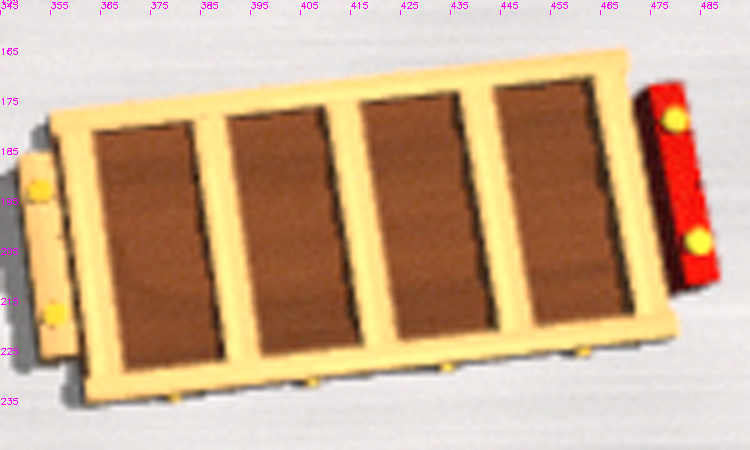

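```bash
cat > h.py <<'E'
import numpy as np, cv2
from bench import manip
def world(px,z,cam="top"):
    i=manip.camera_info(cam); K,R,t=i["camera_matrix"],i["R"],i["t"]
    p=np.atleast_2d(px).astype(float); d=(R.T@np.linalg.inv(K)@np.c_[p,np.ones(len(p))].T).T; c=-R.T@t
    return c+d*((z-c[2])/d[:,2])[:,None]
def quad(crop,off,z):
    w=world((np.array(crop)+.5)/5-.5+np.array(off),z)
    a=(w[0]+w[1]-w[2]-w[3])/2; b=(w[1]+w[2]-w[0]-w[3])/2   # far-near, right-left
    return w.mean(0)[:2], np.hypot(*a[:2]),np.hypot(*b[:2]), np.degrees(np.arctan2(-a[1],-a[0]))%180, np.degrees(np.arctan2(b[1],b[0]))%180
E
python3 - <<'E'
from h import *
np.set_printoptions(precision=4,suppress=True)
for n,q in dict(green=[(82,110),(148,99),(166,317),(101,327)],blue=[(227,96),(295,87),(305,305),(239,314)],white=[(370,76),(438,68),(455,290),(386,297)],yellow=[(505,67),(574,59),(606,278),(536,288)]).items():
    print(n,*quad(q,(160,180),.09))
q=[(50,115),(627,50),(678,337),(88,403)]
print("bed",*quad(q,(345,155),.024))
c,_,_,a,_=quad(q,(345,155),.024)
ps=[[(93,131),(192,120),(224,360),(127,371)],[(227,118),(326,107),(360,343),(262,356)],[(360,102),(459,92),(498,329),(400,341)],[(494,88),(594,76),(634,314),(536,327)]]
for p in ps: print("pocket",*quad(p,(345,155),.024))
E
```

```text
green [0.4788 0.3202] 0.09903218489484618 0.02936735468817312 7.254343627613537 97.75656501584747
blue [0.4828 0.2567] 0.09884765059580121 0.030044694985591276 4.530349478730699 96.24808315012157
white [0.4891 0.1917] 0.100841104609153 0.03072992524022749 5.067513777165772 94.82847628430913
yellow [0.4919 0.1277] 0.10105910860271684 0.03128392289100167 8.095950654951594 95.94890952878389
bed [ 0.5289 -0.2169] 0.14279892786432613 0.2854378301703512 4.672222487138669 94.97145902882448
pocket [ 0.5217 -0.1185] 0.11886461899005223 0.04781801967560442 4.8423526474163054 94.97093331280581
pocket [ 0.527  -0.1841] 0.1175929473748084 0.048226047823956224 4.5378562451936375 95.5050309452008
pocket [ 0.5327 -0.2501] 0.11847028668218304 0.04824912767405602 4.909554762609133 94.92467219203131
pocket [ 0.5382 -0.3162] 0.11891473746894608 0.048725996865907326 4.47924221538608 95.7619555019535
```

Sizes come out right (slices 100×30, bed 143×285, pockets 66 apart). First move: go above green with the fingers part closed, since the neighbours are too close for a fully open gripper.

```bash
python3 -m jog '[{"xyz":[0.03,-0.03,0],"turn":[0,0,4]},{"xyz":[0.07,-0.07,0],"turn":[0,0,10]},{"xyz":[0.11,-0.105,0],"turn":[0,0,16]},{"xyz":[0.15,-0.14,0],"turn":[0,0,22]},{"xyz":[0.19,-0.175,0],"turn":[0,0,24.6]}]' 0.41 60
python3 -m jog '[{"xyz":[0.04,-0.04,0],"turn":[0,0,0]},{"xyz":[0.08,-0.08,-0.02],"turn":[0,0,0]},{"xyz":[0.104,-0.102,-0.05],"turn":[0,0,0]},{"xyz":[0.104,-0.102,-0.066],"turn":[0,0,0]},{"xyz":[0.104,-0.102,-0.066],"turn":[0,0,0]}]'
python3 - <<'E'
from h import *
s=manip.sense(); print(s["tool_pos"],s["orientation"],s["qpos"],s["width"],s["force"])
i=manip.camera("side"); cv2.imwrite("pics/s1.png",cv2.resize(i[190:370,220:400],None,fx=3,fy=3,interpolation=cv2.INTER_CUBIC))
cv2.imwrite("pics/t1.png",cv2.resize(manip.camera("top")[150:280,140:320],None,fx=3,fy=3))
E
```

```text
time_s: 0.72
tool_pos: [0.3755, 0.4207, 0.206]
orientation: [-0.066, 0.998, -0.0, -0.0]
force: [0.4, -0.0, 0.7]
width: 0.591
grip_force: 0.0
time_s: 1.35
tool_pos: [0.4772, 0.3198, 0.1388]
orientation: [-0.065, 0.998, -0.001, -0.002]
force: [-0.4, 0.1, 0.8]
width: 0.59
grip_force: 0.0
[0.477242   0.31976599 0.13880913] [-6.45795708e-02  9.97911146e-01 -6.98517177e-04 -1.52811259e-03] [ 5.69465331e-01  4.37864571e-01  1.78979182e+00  3.21732999e-04
  9.17286959e-01 -1.13077630e+00] 0.5897852760519693 [-0.3529496   0.07970263  0.84286144]
```

View pics/s1.png

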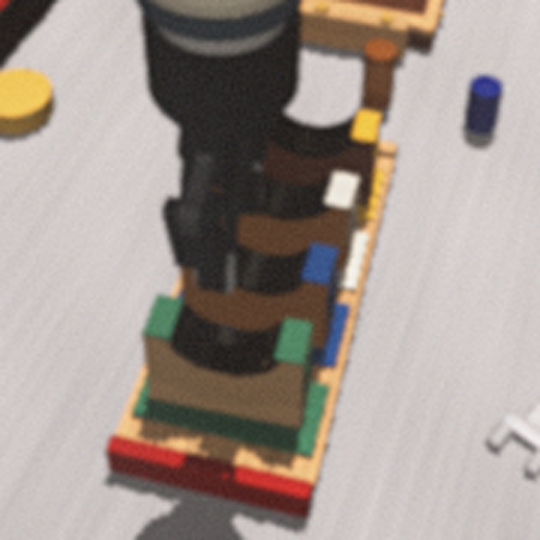

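The side view shows the gripper above green's hollow (~(225,330) in the crop), fingers clear of blue. Descending.

```bash
python3 -m jog '[{"xyz":[0.001,0,-0.03],"turn":[0,0,0]},{"xyz":[0.001,0,-0.05],"turn":[0,0,0]},{"xyz":[0.001,0,-0.07],"turn":[0,0,0]},{"xyz":[0.001,0,-0.07],"turn":[0,0,0]}]'
python3 - <<'E'
from h import *
i=manip.camera("side"); cv2.imwrite("pics/s2.png",cv2.resize(i[190:370,220:400],None,fx=3,fy=3,interpolation=cv2.INTER_CUBIC))
E
```

```text
time_s: 1.95
tool_pos: [0.4785, 0.3208, 0.07]
orientation: [-0.066, 0.998, -0.0, -0.001]
force: [0.1, 0.4, -0.0]
width: 0.589
grip_force: 0.0
```

View pics/s2.png

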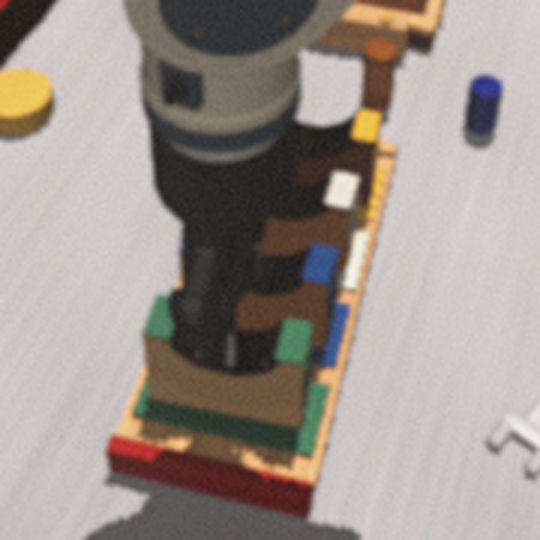

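Run:
```python
from h import *
i=manip.camera_info("side")
c=np.array([.479,.3203]);a=np.radians(7.3);ux=np.array([np.cos(a),np.sin(a)]);uy=np.array([-np.sin(a),np.cos(a)])
def pr(dx,dy,z):
    p=np.r_[c+dx*ux+dy*uy,z]; q=i["camera_matrix"]@(i["R"]@p+i["t"]); return ((q[:2]/q[2]-[220,190])*3).round()
for n,p in dict(pred_horn_near_frontouter=(-.05,.015,.09),far=(.05,.015,.09),web_front=(0,.015,.068),frontfing_in_tip=(0,.025,.076),fe1=(.011,.04,.076),fe2=(-.011,.04,.076),backfing=(0,-.025,.076)).items(): print(n,pr(*p))
```

```text
pred_horn_near_frontouter [304. 364.]
far [143. 331.]
web_front [224. 368.]
frontfing_in_tip [219. 375.]
fe1 [194. 393.]
fe2 [230. 400.]
backfing [240. 308.]
```

Run:
```python
from h import *
a=cv2.convertScaleAbs(manip.camera("side")[270:340,255:335],alpha=2.2,beta=25); b=cv2.convertScaleAbs(manip.camera("top")[170:260,160:250],alpha=2,beta=25)
a=cv2.resize(a,(400,350),interpolation=cv2.INTER_CUBIC);b=cv2.resize(b,(350,350),interpolation=cv2.INTER_CUBIC)
cv2.imwrite("pics/z.png",np.hstack([a,b]))
```

```text
(no output)
```

View pics/z.png

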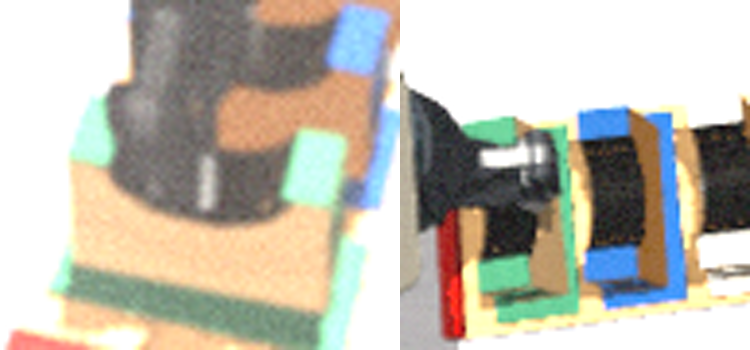

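```bash
python3 - <<'E'
from h import *
print(world([[201,214],[194,214]],.085))
E
python3 -m jog '[{"xyz":[0,0,-0.008],"turn":[0,0,0]},{"xyz":[0,0,-0.014],"turn":[0,0,0]},{"xyz":[0,0,-0.02],"turn":[0,0,0]},{"xyz":[0,0,-0.02],"turn":[0,0,0]}]'
python3 - <<'E'
from h import *
a=cv2.convertScaleAbs(manip.camera("side")[270:340,255:335],alpha=2.2,beta=25); b=cv2.convertScaleAbs(manip.camera("top")[170:260,160:250],alpha=2,beta=25)
a=cv2.resize(a,(400,350),interpolation=cv2.INTER_CUBIC);b=cv2.resize(b,(350,350),interpolation=cv2.INTER_CUBIC)
cv2.imwrite("pics/z2.png",np.hstack([a,b]))
E
```

```text
[[0.49675606 0.28541566 0.085     ]
 [0.49717577 0.30121986 0.085     ]]
time_s: 2.6
tool_pos: [0.4791, 0.3198, 0.0495]
orientation: [-0.065, 0.998, -0.0, -0.001]
force: [-0.6, -0.1, 0.4]
width: 0.587
grip_force: 0.0
```

View pics/z2.png

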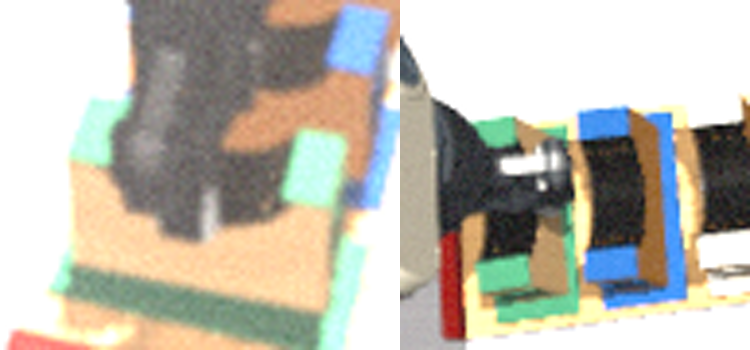

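Both fingers now straddle the web with no contact. Going down the rest, closing and lifting.

```bash
python3 -m jog '[{"xyz":[0,0,-0.008],"turn":[0,0,0]},{"xyz":[0,0,-0.015],"turn":[0,0,0]},{"xyz":[0,0,-0.015],"turn":[0,0,0]}]'
python3 -m jog '[{"xyz":[0,0,0],"turn":[0,0,0]},{"xyz":[0,0,0],"turn":[0,0,0]},{"xyz":[0,0,0],"turn":[0,0,0]},{"xyz":[0,0,0],"turn":[0,0,0]}]' 1 60
python3 -m jog '[{"xyz":[0,0,0.01],"turn":[0,0,0]},{"xyz":[0,0,0.03],"turn":[0,0,0]},{"xyz":[0,0,0.06],"turn":[0,0,0]},{"xyz":[0,0,0.09],"turn":[0,0,0]},{"xyz":[0,0,0.105],"turn":[0,0,0]}]'
```

```text
time_s: 3.08
tool_pos: [0.479, 0.3197, 0.0344]
orientation: [-0.065, 0.998, -0.0, -0.001]
force: [-0.4, -1.2, -0.8]
width: 0.593
grip_force: 0.0
time_s: 3.58
tool_pos: [0.4797, 0.3203, 0.0356]
orientation: [-0.065, 0.998, 0.0, 0.0]
force: [-0.5, 0.9, 3.5]
width: 0.327
grip_force: 59.6
time_s: 4.2
tool_pos: [0.4801, 0.3204, 0.142]
orientation: [-0.065, 0.998, 0.001, 0.001]
force: [-0.3, 1.1, -1.5]
width: 0.324
grip_force: 59.5
```

```bash
python3 -m jog '[{"xyz":[0,-0.02,0.01],"turn":[0,0,0]},{"xyz":[0.005,-0.06,0.01],"turn":[0,0,0]},{"xyz":[0.01,-0.105,0.01],"turn":[0,0,-1]},{"xyz":[0.015,-0.15,0.01],"turn":[0,0,-2]},{"xyz":[0.02,-0.2,0.01],"turn":[0,0,-2.5]}]'
python3 -m jog '[{"xyz":[0.005,-0.05,0],"turn":[0,0,0]},{"xyz":[0.01,-0.1,0],"turn":[0,0,0]},{"xyz":[0.015,-0.15,0],"turn":[0,0,0]},{"xyz":[0.02,-0.2,0],"turn":[0,0,0]},{"xyz":[0.025,-0.25,0],"turn":[0,0,0]}]'
python3 -m jog '[{"xyz":[0.005,-0.05,0],"turn":[0,0,0]},{"xyz":[0.01,-0.1,0],"turn":[0,0,0]},{"xyz":[0.013,-0.145,0],"turn":[0,0,0]},{"xyz":[0.013,-0.175,0],"turn":[0,0,0]},{"xyz":[0.013,-0.186,0],"turn":[0,0,0]}]'
python3 -m jog '[{"xyz":[0,0,-0.04],"turn":[0,0,0]},{"xyz":[0,0,-0.08],"turn":[0,0,0]},{"xyz":[0,0,-0.08],"turn":[0,0,0]},{"xyz":[0,0,-0.08],"turn":[0,0,0]}]'
python3 - <<'E'
from h import *
print(manip.sense()["qpos"])
a=cv2.convertScaleAbs(manip.camera("side")[120:220,300:400],alpha=1.7,beta=25); b=cv2.convertScaleAbs(manip.camera("top")[155:245,400:490],alpha=1.7,beta=25)
cv2.imwrite("pics/z3.png",np.hstack([cv2.resize(x,(400,400),interpolation=cv2.INTER_CUBIC) for x in(a,b)]))
E
```

```text
time_s: 4.82
tool_pos: [0.4985, 0.1178, 0.1496]
orientation: [-0.043, 0.999, -0.0, -0.001]
force: [0.0, 0.2, -2.2]
width: 0.327
grip_force: 59.6
time_s: 5.45
tool_pos: [0.523, -0.1321, 0.1495]
orientation: [-0.043, 0.999, 0.0, -0.001]
force: [0.3, 0.4, -1.3]
width: 0.328
grip_force: 59.6
time_s: 6.08
tool_pos: [0.5358, -0.3177, 0.1492]
orientation: [-0.042, 0.999, 0.0, -0.001]
force: [-0.5, -0.8, -1.5]
width: 0.321
grip_force: 59.6
time_s: 6.58
tool_pos: [0.5379, -0.3159, 0.0712]
orientation: [-0.043, 0.999, -0.0, 0.0]
force: [0.1, -0.4, -1.9]
width: 0.329
grip_force: 59.9
[-5.50068413e-01  5.93365106e-01  1.71017726e+00 -6.14960103e-06
  8.37479944e-01 -2.20716375e+00]
```

View pics/z3.png

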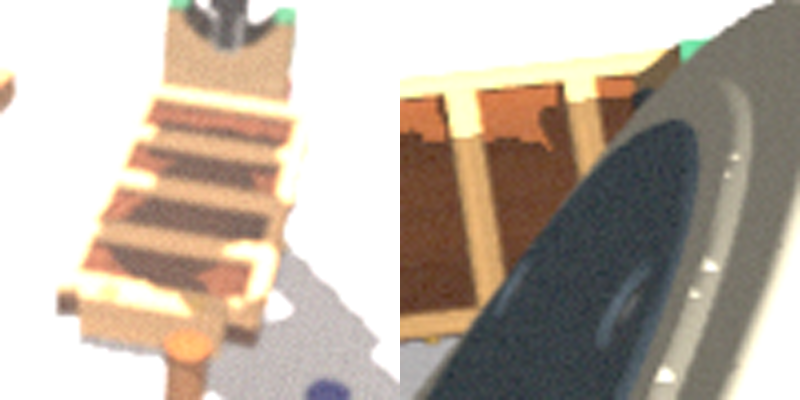

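Green hangs level over the pocket beside the red stop (side crop (230,60)). Lowering, releasing, raising.

```bash
python3 -m jog '[{"xyz":[0,0,-0.015],"turn":[0,0,0]},{"xyz":[0,0,-0.028],"turn":[0,0,0]},{"xyz":[0,0,-0.035],"turn":[0,0,0]},{"xyz":[0,0,-0.039],"turn":[0,0,0]},{"xyz":[0,0,-0.039],"turn":[0,0,0]}]'
python3 -m jog '[{"xyz":[0,0,0],"turn":[0,0,0]},{"xyz":[0,0,0],"turn":[0,0,0]},{"xyz":[0,0,0],"turn":[0,0,0]}]' 0.41 60
python3 -m jog '[{"xyz":[0,0,0.01],"turn":[0,0,0]},{"xyz":[0,0,0.04],"turn":[0,0,0]},{"xyz":[0,0,0.08],"turn":[0,0,0]},{"xyz":[0,0.03,0.119],"turn":[0,0,0]},{"xyz":[-0.005,0.08,0.119],"turn":[0,0,0]}]'
```

```text
time_s: 7.3
tool_pos: [0.537, -0.3156, 0.0316]
orientation: [-0.043, 0.999, 0.0, -0.001]
force: [-3.3, 2.2, 4.8]
width: 0.327
grip_force: 60.8
time_s: 7.68
tool_pos: [0.5377, -0.316, 0.0312]
orientation: [-0.043, 0.999, -0.0, 0.0]
force: [0.3, -0.9, -0.2]
width: 0.589
grip_force: 0.0
time_s: 8.3
tool_pos: [0.5353, -0.2373, 0.1546]
orientation: [-0.042, 0.999, -0.002, 0.004]
force: [0.6, 0.3, -0.2]
width: 0.59
grip_force: 0.0
```

```bash
python3 -m jog '[{"xyz":[-0.005,0.05,0],"turn":[0,0,0]},{"xyz":[-0.01,0.1,0],"turn":[0,0,0]},{"xyz":[-0.015,0.15,0],"turn":[0,0,0]},{"xyz":[-0.02,0.2,0],"turn":[0,0,0]},{"xyz":[-0.025,0.25,0],"turn":[0,0,0]}]'
python3 - <<'E'
from h import *
b=cv2.convertScaleAbs(manip.camera("top")[155:245,345:495],alpha=1.5,beta=10)
cv2.imwrite("pics/z4.png",cv2.resize(b,(750,450),interpolation=cv2.INTER_CUBIC))
E
python3 -m jog '[{"xyz":[-0.005,0.05,0],"turn":[0,0,0]},{"xyz":[-0.01,0.1,0],"turn":[0,0,0]},{"xyz":[-0.017,0.16,0],"turn":[0,0,0]},{"xyz":[-0.022,0.21,0],"turn":[0,0,0]},{"xyz":[-0.025,0.243,0],"turn":[0,0,0]}]'
python3 -m jog '[{"xyz":[0,0,-0.02],"turn":[0,0,0]},{"xyz":[0,0,-0.05],"turn":[0,0,0]},{"xyz":[0,0,-0.075],"turn":[0,0,0]},{"xyz":[0,0,-0.095],"turn":[0,0,0]},{"xyz":[0,0,-0.1],"turn":[0,0,0]}]'
```

```text
time_s: 8.93
tool_pos: [0.5076, 0.0157, 0.1511]
orientation: [-0.043, 0.999, -0.0, 0.001]
force: [0.3, 0.3, -0.6]
width: 0.593
grip_force: 0.0
time_s: 9.6
tool_pos: [0.4824, 0.2595, 0.151]
orientation: [-0.044, 0.999, 0.0, 0.001]
force: [0.0, -0.5, -0.2]
width: 0.59
grip_force: 0.0
time_s: 10.22
tool_pos: [0.482, 0.2568, 0.0496]
orientation: [-0.043, 0.999, -0.0, -0.001]
force: [0.3, 0.0, -0.0]
width: 0.589
grip_force: 0.0
```

View pics/z4.png

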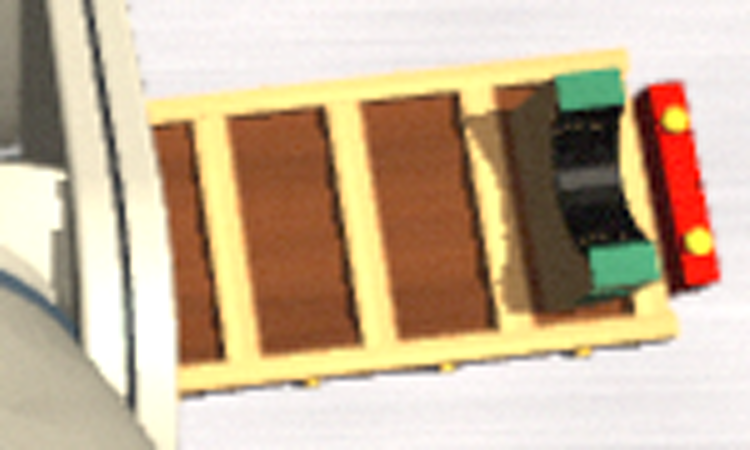

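Green stands upright in its pocket (top-face corners (556,79),(622,69),(658,279),(592,290) in the crop). Checking its position, and gripping blue with the same steps.

```bash
python3 - <<'E'
from h import *
print(quad([(556,79),(622,69),(658,279),(592,290)],(345,155),.086))
E
python3 -m jog '[{"xyz":[0,0,-0.008],"turn":[0,0,0]},{"xyz":[0,0,-0.015],"turn":[0,0,0]},{"xyz":[0,0,-0.015],"turn":[0,0,0]}]'
python3 -m jog '[{"xyz":[0,0,0],"turn":[0,0,0]},{"xyz":[0,0,0],"turn":[0,0,0]},{"xyz":[0,0,0],"turn":[0,0,0]},{"xyz":[0,0,0],"turn":[0,0,0]}]' 1 60
python3 -m jog '[{"xyz":[0,0,0.01],"turn":[0,0,0]},{"xyz":[0,0,0.03],"turn":[0,0,0]},{"xyz":[0,0,0.06],"turn":[0,0,0]},{"xyz":[0,0,0.09],"turn":[0,0,0]},{"xyz":[0,0,0.115],"turn":[0,0,0]}]'
```

```text
(array([ 0.53522123, -0.3147761 ]), np.float64(0.09821955651250315), np.float64(0.0305688829724863), np.float64(4.175236541789133), np.float64(97.62395387507482))
time_s: 10.6
tool_pos: [0.4825, 0.257, 0.0351]
orientation: [-0.043, 0.999, -0.0, -0.0]
force: [0.2, -0.8, -0.4]
width: 0.59
grip_force: 0.0
time_s: 11.1
tool_pos: [0.4829, 0.2574, 0.0359]
orientation: [-0.043, 0.999, 0.0, 0.0]
force: [-1.4, -0.1, 5.5]
width: 0.328
grip_force: 59.6
time_s: 11.72
tool_pos: [0.4826, 0.2571, 0.1518]
orientation: [-0.043, 0.999, 0.0, 0.0]
force: [0.2, 0.2, -1.9]
width: 0.322
grip_force: 59.5
```

```bash
python3 -m jog '[{"xyz":[0,-0.02,0],"turn":[0,0,0]},{"xyz":[0.005,-0.06,0],"turn":[0,0,0]},{"xyz":[0.01,-0.105,0],"turn":[0,0,0]},{"xyz":[0.015,-0.15,0],"turn":[0,0,0]},{"xyz":[0.02,-0.2,0],"turn":[0,0,0]}]'
python3 -m jog '[{"xyz":[0.005,-0.05,0],"turn":[0,0,0]},{"xyz":[0.01,-0.1,0],"turn":[0,0,0]},{"xyz":[0.015,-0.15,0],"turn":[0,0,0]},{"xyz":[0.02,-0.2,0],"turn":[0,0,0]},{"xyz":[0.025,-0.25,0],"turn":[0,0,0]}]'
python3 -m jog '[{"xyz":[0.005,-0.045,0],"turn":[0,0,0]},{"xyz":[0.006,-0.057,0],"turn":[0,0,0]},{"xyz":[0.006,-0.057,-0.02],"turn":[0,0,0]},{"xyz":[0.006,-0.057,-0.05],"turn":[0,0,0]},{"xyz":[0.006,-0.057,-0.08],"turn":[0,0,0]}]'
python3 -m jog '[{"xyz":[0,0,-0.015],"turn":[0,0,0]},{"xyz":[0,0,-0.028],"turn":[0,0,0]},{"xyz":[0,0,-0.035],"turn":[0,0,0]},{"xyz":[0,0,-0.039],"turn":[0,0,0]},{"xyz":[0,0,-0.039],"turn":[0,0,0]}]'
python3 -m jog '[{"xyz":[0,0,0],"turn":[0,0,0]},{"xyz":[0,0,0],"turn":[0,0,0]},{"xyz":[0,0,0],"turn":[0,0,0]}]' 0.41 60
python3 -m jog '[{"xyz":[0,0,0.01],"turn":[0,0,0]},{"xyz":[0,0,0.04],"turn":[0,0,0]},{"xyz":[0,0,0.08],"turn":[0,0,0]},{"xyz":[0,0.03,0.119],"turn":[0,0,0]},{"xyz":[-0.005,0.08,0.119],"turn":[0,0,0]}]'
```

```text
time_s: 12.35
tool_pos: [0.5013, 0.0548, 0.1492]
orientation: [-0.043, 0.999, -0.0, -0.001]
force: [0.6, 0.0, -0.0]
width: 0.322
grip_force: 59.5
time_s: 12.98
tool_pos: [0.5258, -0.195, 0.1491]
orientation: [-0.043, 0.999, 0.0, -0.001]
force: [-0.0, 0.4, -1.0]
width: 0.321
grip_force: 59.5
time_s: 13.6
tool_pos: [0.5322, -0.2493, 0.0687]
orientation: [-0.043, 0.999, 0.0, -0.001]
force: [-0.0, -0.8, -1.2]
width: 0.323
grip_force: 59.6
time_s: 14.22
tool_pos: [0.5341, -0.2501, 0.032]
orientation: [-0.043, 0.999, -0.0, 0.001]
force: [-0.6, 0.3, -2.1]
width: 0.324
grip_force: 59.6
time_s: 14.6
tool_pos: [0.5337, -0.25, 0.0314]
orientation: [-0.043, 0.999, -0.0, 0.0]
force: [0.1, 1.4, 0.1]
width: 0.587
grip_force: 0.0
time_s: 15.22
tool_pos: [0.5314, -0.171, 0.1544]
orientation: [-0.042, 0.999, -0.002, 0.004]
force: [0.4, -0.1, -0.6]
width: 0.591
grip_force: 0.0
```

```bash
python3 -m jog '[{"xyz":[-0.005,0.05,0],"turn":[0,0,0]},{"xyz":[-0.01,0.1,0],"turn":[0,0,0]},{"xyz":[-0.015,0.15,0],"turn":[0,0,0]},{"xyz":[-0.02,0.2,0],"turn":[0,0,0]},{"xyz":[-0.025,0.25,0],"turn":[0,0,0]}]'
python3 -m jog '[{"xyz":[-0.005,0.05,0],"turn":[0,0,0]},{"xyz":[-0.01,0.09,0],"turn":[0,0,0]},{"xyz":[-0.015,0.112,0],"turn":[0,0,0]},{"xyz":[-0.015,0.112,0],"turn":[0,0,0]}]'
python3 -m jog '[{"xyz":[0,0,-0.02],"turn":[0,0,0]},{"xyz":[0,0,-0.05],"turn":[0,0,0]},{"xyz":[0,0,-0.075],"turn":[0,0,0]},{"xyz":[0,0,-0.095],"turn":[0,0,0]},{"xyz":[0,0,-0.1],"turn":[0,0,0]}]'
python3 - <<'E'
from h import *
b=cv2.convertScaleAbs(manip.camera("top")[155:245,345:495],alpha=1.5,beta=10)
cv2.imwrite("pics/z5.png",cv2.resize(b,(750,450),interpolation=cv2.INTER_CUBIC))
E
python3 -m jog '[{"xyz":[0,0,-0.008],"turn":[0,0,0]},{"xyz":[0,0,-0.015],"turn":[0,0,0]},{"xyz":[0,0,-0.015],"turn":[0,0,0]}]'
python3 -m jog '[{"xyz":[0,0,0],"turn":[0,0,0]},{"xyz":[0,0,0],"turn":[0,0,0]},{"xyz":[0,0,0],"turn":[0,0,0]},{"xyz":[0,0,0],"turn":[0,0,0]}]' 1 60
python3 -m jog '[{"xyz":[0,0,0.01],"turn":[0,0,0]},{"xyz":[0,0,0.03],"turn":[0,0,0]},{"xyz":[0,0,0.06],"turn":[0,0,0]},{"xyz":[0,0,0.09],"turn":[0,0,0]},{"xyz":[0,0,0.115],"turn":[0,0,0]}]'
```

```text
time_s: 15.85
tool_pos: [0.5035, 0.0817, 0.1511]
orientation: [-0.043, 0.999, 0.0, 0.001]
force: [-0.5, -1.0, -0.5]
width: 0.589
grip_force: 0.0
time_s: 16.35
tool_pos: [0.4883, 0.1934, 0.1508]
orientation: [-0.044, 0.999, 0.0, 0.0]
force: [-0.4, -0.9, -1.2]
width: 0.589
grip_force: 0.0
time_s: 16.98
tool_pos: [0.488, 0.1909, 0.0494]
orientation: [-0.042, 0.999, -0.0, -0.001]
force: [0.2, -0.6, -0.3]
width: 0.59
grip_force: 0.0
time_s: 17.4
tool_pos: [0.4883, 0.192, 0.035]
orientation: [-0.043, 0.999, -0.0, -0.0]
force: [-0.9, -0.4, -0.8]
width: 0.592
grip_force: 0.0
time_s: 17.9
tool_pos: [0.4888, 0.1922, 0.0358]
orientation: [-0.043, 0.999, 0.0, 0.0]
force: [-0.3, -2.0, 5.4]
width: 0.329
grip_force: 59.5
time_s: 18.52
tool_pos: [0.4886, 0.1922, 0.1518]
orientation: [-0.043, 0.999, 0.0, 0.0]
force: [0.4, 0.5, -1.4]
width: 0.327
grip_force: 59.5
```

View pics/z5.png

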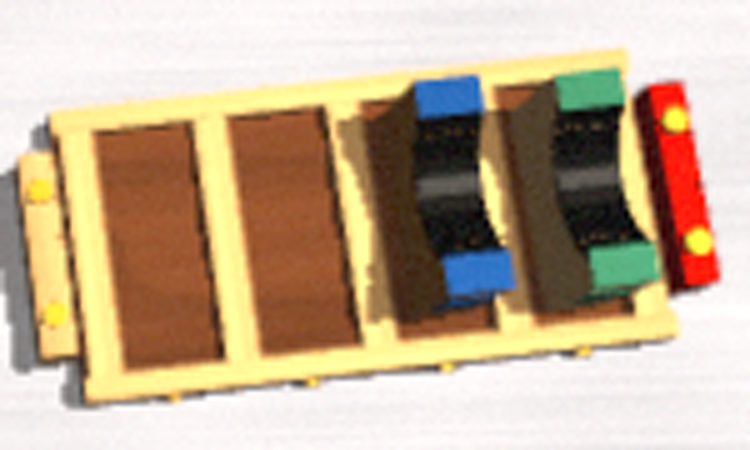

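Blue stands in the second pocket ((465,185) in the crop), parallel to green. Placing white, then on to above yellow (a further 3.2° turn).

```bash
python3 -m jog '[{"xyz":[0,-0.02,0],"turn":[0,0,0]},{"xyz":[0.005,-0.06,0],"turn":[0,0,0]},{"xyz":[0.01,-0.105,0],"turn":[0,0,0]},{"xyz":[0.015,-0.15,0],"turn":[0,0,0]},{"xyz":[0.02,-0.2,0],"turn":[0,0,0]}]'
python3 -m jog '[{"xyz":[0.005,-0.05,0],"turn":[0,0,0]},{"xyz":[0.01,-0.1,0],"turn":[0,0,0]},{"xyz":[0.015,-0.15,0],"turn":[0,0,0]},{"xyz":[0.019,-0.176,0],"turn":[0,0,0]},{"xyz":[0.019,-0.176,-0.02],"turn":[0,0,0]}]'
python3 -m jog '[{"xyz":[0,0,-0.03],"turn":[0,0,0]},{"xyz":[0,0,-0.06],"turn":[0,0,0]},{"xyz":[0,0,-0.08],"turn":[0,0,0]},{"xyz":[0,0,-0.09],"turn":[0,0,0]},{"xyz":[0,0,-0.095],"turn":[0,0,0]}]'
python3 -m jog '[{"xyz":[0,0,-0.004],"turn":[0,0,0]},{"xyz":[0,0,-0.004],"turn":[0,0,0]}]'
python3 -m jog '[{"xyz":[0,0,0],"turn":[0,0,0]},{"xyz":[0,0,0],"turn":[0,0,0]},{"xyz":[0,0,0],"turn":[0,0,0]}]' 0.41 60
python3 -m jog '[{"xyz":[0,0,0.01],"turn":[0,0,0]},{"xyz":[0,0,0.04],"turn":[0,0,0]},{"xyz":[0,0,0.08],"turn":[0,0,0]},{"xyz":[0,0.03,0.119],"turn":[0,0,0]},{"xyz":[-0.005,0.08,0.119],"turn":[0,0,0]}]'
```

```text
time_s: 19.15
tool_pos: [0.5074, -0.01, 0.1492]
orientation: [-0.043, 0.999, 0.0, -0.001]
force: [-0.0, 0.5, -1.6]
width: 0.329
grip_force: 59.5
time_s: 19.77
tool_pos: [0.5275, -0.1871, 0.1301]
orientation: [-0.041, 0.999, -0.001, 0.001]
force: [-0.3, 0.3, -1.4]
width: 0.323
grip_force: 59.6
time_s: 20.4
tool_pos: [0.5268, -0.1841, 0.0345]
orientation: [-0.043, 0.999, 0.0, -0.001]
force: [-0.4, 0.5, -0.9]
width: 0.323
grip_force: 59.6
time_s: 20.65
tool_pos: [0.528, -0.1842, 0.0319]
orientation: [-0.043, 0.999, -0.0, 0.001]
force: [-0.3, -0.2, -0.5]
width: 0.324
grip_force: 59.6
time_s: 21.02
tool_pos: [0.5278, -0.1839, 0.0314]
orientation: [-0.043, 0.999, -0.0, 0.0]
force: [0.1, 0.9, -0.4]
width: 0.589
grip_force: 0.0
time_s: 21.65
tool_pos: [0.5255, -0.1046, 0.1543]
orientation: [-0.042, 0.999, -0.001, 0.004]
force: [0.8, 0.9, -1.2]
width: 0.592
grip_force: 0.0
```

```bash
python3 -m jog '[{"xyz":[-0.006,0.05,0],"turn":[0,0,0]},{"xyz":[-0.012,0.1,0],"turn":[0,0,1]},{"xyz":[-0.02,0.15,0],"turn":[0,0,2]},{"xyz":[-0.027,0.2,0],"turn":[0,0,2.5]},{"xyz":[-0.031,0.232,0],"turn":[0,0,2.5]}]'
python3 -m jog '[{"xyz":[0,0,0],"turn":[0,0,0]},{"xyz":[0,0,-0.03],"turn":[0,0,0]},{"xyz":[0,0,-0.06],"turn":[0,0,0]},{"xyz":[0,0,-0.09],"turn":[0,0,0]},{"xyz":[0,0,-0.1],"turn":[0,0,0]}]'
python3 -m jog '[{"xyz":[0,0,-0.008],"turn":[0,0,0]},{"xyz":[0,0,-0.015],"turn":[0,0,0]},{"xyz":[0,0,-0.015],"turn":[0,0,0]}]'
python3 -m jog '[{"xyz":[0,0,0],"turn":[0,0,0]},{"xyz":[0,0,0],"turn":[0,0,0]},{"xyz":[0,0,0],"turn":[0,0,0]},{"xyz":[0,0,0],"turn":[0,0,0]}]' 1 60
python3 -m jog '[{"xyz":[0,0,0.01],"turn":[0,0,0]},{"xyz":[0,0,0.03],"turn":[0,0,0]},{"xyz":[0,0,0.06],"turn":[0,0,0]},{"xyz":[0,0,0.09],"turn":[0,0,0]},{"xyz":[0,0,0.115],"turn":[0,0,0]}]'
```

```text
time_s: 22.28
tool_pos: [0.4911, 0.1302, 0.151]
orientation: [-0.065, 0.998, 0.0, 0.0]
force: [-0.4, 0.4, 0.2]
width: 0.593
grip_force: 0.0
time_s: 22.9
tool_pos: [0.4907, 0.127, 0.0491]
orientation: [-0.064, 0.998, -0.0, -0.001]
force: [-0.1, -0.2, 0.8]
width: 0.592
grip_force: 0.0
time_s: 23.28
tool_pos: [0.4917, 0.1281, 0.0354]
orientation: [-0.065, 0.998, 0.0, 0.0]
force: [0.8, -0.6, 0.4]
width: 0.592
grip_force: 0.0
time_s: 23.78
tool_pos: [0.492, 0.1283, 0.0361]
orientation: [-0.065, 0.998, 0.0, 0.001]
force: [-1.1, 1.4, 5.7]
width: 0.323
grip_force: 59.0
time_s: 24.4
tool_pos: [0.4916, 0.1282, 0.152]
orientation: [-0.065, 0.998, 0.0, 0.001]
force: [1.0, 0.4, -1.8]
width: 0.327
grip_force: 59.4
```

```bash
python3 -m jog '[{"xyz":[0,-0.02,0],"turn":[0,0,0]},{"xyz":[0.008,-0.06,0],"turn":[0,0,-1]},{"xyz":[0.013,-0.11,0],"turn":[0,0,-2]},{"xyz":[0.02,-0.16,0],"turn":[0,0,-2.5]},{"xyz":[0.026,-0.21,0],"turn":[0,0,-2.5]}]'
python3 -m jog '[{"xyz":[0.004,-0.0365,0],"turn":[0,0,0]},{"xyz":[0.004,-0.0365,-0.02],"turn":[0,0,0]},{"xyz":[0.004,-0.0365,-0.05],"turn":[0,0,0]},{"xyz":[0.004,-0.0365,-0.08],"turn":[0,0,0]},{"xyz":[0.004,-0.0365,-0.1],"turn":[0,0,0]}]'
python3 -m jog '[{"xyz":[0,0,-0.01],"turn":[0,0,0]},{"xyz":[0,0,-0.016],"turn":[0,0,0]},{"xyz":[0,0,-0.019],"turn":[0,0,0]},{"xyz":[0,0,-0.019],"turn":[0,0,0]}]'
python3 -m jog '[{"xyz":[0,0,0],"turn":[0,0,0]},{"xyz":[0,0,0],"turn":[0,0,0]},{"xyz":[0,0,0],"turn":[0,0,0]}]' 0.41 60
python3 -m jog '[{"xyz":[0,0,0.01],"turn":[0,0,0]},{"xyz":[0,0,0.04],"turn":[0,0,0]},{"xyz":[0,0,0.08],"turn":[0,0,0]},{"xyz":[0,0.02,0.13],"turn":[0,0,0]},{"xyz":[-0.01,0.07,0.16],"turn":[0,0,0]}]'
python3 -m jog '[{"xyz":[-0.01,0.05,0],"turn":[0,0,0]},{"xyz":[-0.02,0.1,0],"turn":[0,0,0]},{"xyz":[-0.03,0.15,0],"turn":[0,0,0]},{"xyz":[-0.04,0.2,0],"turn":[0,0,0]},{"xyz":[-0.05,0.25,0],"turn":[0,0,0]}]'
python3 -m jog '[{"xyz":[0,0.03,0],"turn":[0,0,0]},{"xyz":[0,0.05,0],"turn":[0,0,0]},{"xyz":[0,0.05,0],"turn":[0,0,0]},{"xyz":[0,0.05,0],"turn":[0,0,0]}]'
python3 - <<'E'
from h import *
b=cv2.convertScaleAbs(manip.camera("top")[155:245,345:495],alpha=1.5,beta=10)
cv2.imwrite("pics/z6.png",cv2.resize(b,(750,450),interpolation=cv2.INTER_CUBIC))
E
```

```text
time_s: 25.02
tool_pos: [0.5176, -0.0834, 0.1509]
orientation: [-0.043, 0.999, -0.0, 0.0]
force: [1.0, 0.3, -1.9]
width: 0.322
grip_force: 59.5
time_s: 25.65
tool_pos: [0.521, -0.1183, 0.0495]
orientation: [-0.043, 0.999, 0.0, -0.0]
force: [-0.2, 0.3, -1.3]
width: 0.329
grip_force: 59.5
time_s: 26.15
tool_pos: [0.5219, -0.1184, 0.0321]
orientation: [-0.043, 0.999, -0.0, 0.0]
force: [-1.4, 0.7, 2.9]
width: 0.324
grip_force: 59.9
time_s: 26.52
tool_pos: [0.5217, -0.1185, 0.0313]
orientation: [-0.043, 0.999, -0.0, 0.0]
force: [-0.0, -0.0, -0.6]
width: 0.59
grip_force: 0.0
time_s: 27.15
tool_pos: [0.5133, -0.0489, 0.1945]
orientation: [-0.041, 0.999, -0.0, 0.002]
force: [1.0, 1.1, 0.5]
width: 0.59
grip_force: 0.0
time_s: 27.78
tool_pos: [0.4611, 0.2032, 0.192]
orientation: [-0.043, 0.999, 0.0, 0.0]
force: [1.1, 0.2, -0.3]
width: 0.589
grip_force: 0.0
time_s: 28.28
tool_pos: [0.4615, 0.2507, 0.1911]
orientation: [-0.043, 0.999, -0.0, -0.0]
force: [0.4, -0.0, 0.3]
width: 0.59
grip_force: 0.0
```

View pics/z6.png

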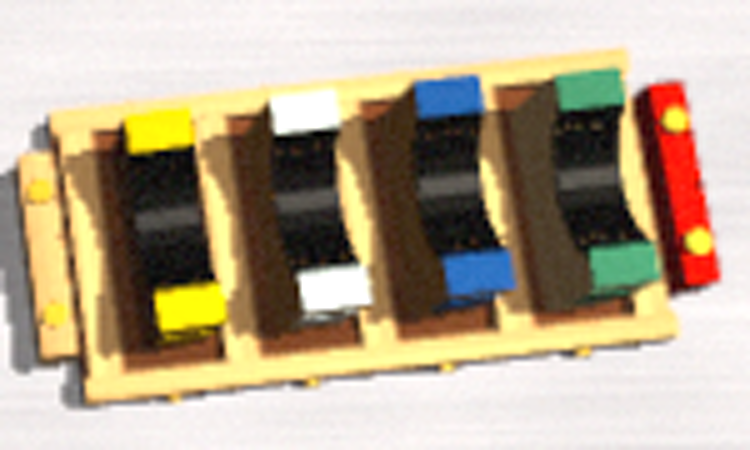

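All four stand in order, from the red stop: green (605,180), blue (465,185), white (320,200), yellow (175,220). Checking the centres numerically, then handing in.

Run:
```python
from h import *
for q,p in [([(556,79),(622,69),(658,279),(592,290)],(.5382,-.3162)),([(416,84),(481,76),(515,288),(448,297)],(.5330,-.2501)),([(269,98),(338,90),(371,302),(302,312)],(.5272,-.1841)),([(124,117),(192,109),(225,324),(157,334)],(.5217,-.1185))]:
    r=quad(q,(345,155),.086); print((r[0]-p).round(4),r[3])
print(manip.job_done())
```

```text
[-0.003   0.0014] 4.175236541789133
[ 0.0007 -0.0002] 4.094904212178761
[ 0.0017 -0.0001] 4.886564872701143
[-0.0005  0.0006] 5.585354330145776
the job is handed in; nothing more can be done
None
```

I placed all four slices in the mould bed in the right order from the red stop (green, blue, white, yellow), each upright and about 3 mm or less from its pocket centre by camera, and handed the job in at about 28 s of the 99 s allowed; no verdict came back.

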